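# Nest the wooden vanity cups

### The job

Tidy the vanity by nesting the three round wooden cups in size order: the medium cup standing in the large one and the small cup standing in the medium one, all upright on the counter. Lower each cup in gently rather than dropping it, and leave the glass vial standing where it is.

Things in the scene. Friction and masses are not known exactly. Their poses are not given: they have to be found in the camera images.
- large_cup: Largest of three open, round, straight-sided turned-wood cups: outside diameter 98 mm, height 60 mm, wall 5 mm (mouth 88 mm wide), solid floor 24 mm thick, so the hollow is 36 mm deep; about 0.2 kg, loose, stands upright on the counter. Too wide to grasp across, no need to move it. Origin: centre of its underside; z up along its axis. 
- medium_cup: Middle one of the three wooden cups: outside diameter 66 mm, height 58 mm, wall 4 mm (mouth 58 mm wide), solid floor 24 mm thick, hollow 34 mm deep; about 0.09 kg, loose, stands upright. Standing in the large cup its underside is 24 mm above the large cup's underside and its rim 22 mm above the large cup's rim, with 11 mm of play all round. Origin: centre of its underside; z up along its axis. 
- small_cup: Smallest of the three wooden cups: outside diameter 38 mm, height 54 mm, wall 3 mm, solid floor 24 mm thick; about 0.035 kg, loose, stands upright. Standing in the medium cup its underside is 24 mm above the medium cup's underside and its rim 20 mm above the medium cup's rim, with 10 mm of play all round. Origin: centre of its underside; z up along its axis. 
- vial: Bystander: closed amber glass vial with a black screw top, 32 mm diameter, 70 mm tall, loose and upright at the far side of the work, not to be disturbed. Origin: centre of its underside; z up along its axis. A yellow lens tray (130 x 80 x 16 mm) with a black tweezer in it and a low wooden box with sliding lid (80 x 124 x 47 mm) stand to either side of it, both fixed.
There are look-alikes about, which are no part of the job. What is shaped like the large_cup but blue, orange or purple is not meant.

How it is judged:
By the outcome, as a careful person would: the job done as asked, in the order asked, and still so for the second after the job is handed in, with the robot touching nothing.
It also fails if it takes over 61 s, if anything falls off the work surface, if the arm or the gripper's body presses on something with over 40 N, if the wrist force passes 120 N, or if a joint passes its speed limit or range.

### The arm

A 6-joint arm with a two-finger parallel gripper is mounted at the origin on the work surface. World frame = base frame: x ahead of the robot, y to its left, z up, the work surface at z = 0. Lengths are in m, angles in rad, forces in N, time in s.
With the tool pointing down it reaches from about 0.35 to 0.725 m from the base axis. Payload 4.3 kg.
Tool frame: the origin (TCP) lies midway between the tips of the shut fingers; the grasp point (between the pads) lies 19 mm behind it; z points along the fingers, x is the direction in which the jaws open and shut, and the axes are right-handed (so a half turn about z gives the same grasp; the last joint's range is limited). The gripper opens to 85 mm and grips with 20 to 120 N. Pads are 22 mm wide; open, the fingers measure 114 mm over their backs; the gripper's body (76 mm by 85 mm) begins 54 mm behind the grasp point. The pads swing forward as they close: fully open they stand 13 mm farther back than shut.
Start: joints at [1.199, 0.377, 0.081, 1.274, 0, 1.46], TCP at [0.149, 0.555, 0.231] pointing down, gripper open.
Joint ranges: [-2.72, 2.72], [-0.84, 1.66], [-1.02, 1.22], [-1.77, 2.12], [-1.37, 1.28], [-3.14, 3.14]. Speed limits (rad/s): [2.57, 2.57, 3.14, 3.14, 3.14, 3.14].

### API

Orientations are given as a unit quaternion [x, y, z, w].
In Python, from station import robot gives the robot as it stands.
- The arm moves only by the tool apply_moves, never from a script. Its argument "moves" is a list of rows, each a list of 7 numbers: the shift along the tool's x, y, z in mm, then the turn, a rotation vector about the tool's x, y, z in rad, then the opening in per cent of the stroke, from 0 (shut) to 100 (fully open). In form: [[dx, dy, dz, wx, wy, wz, hand], ...]. A call has 1 to 12 rows; each row is the pose to reach, as a shift and turn from the pose commanded when the call began, along the tool's axes at that moment; what a row does not reach only later rows make up. A row lasts 1/8 s, in which the tool goes at most 62.5 mm and 10.7 degrees, less where a joint would pass 70% of its speed; a pose out of reach is approached as far as the arm can. A call with a gripper value outside its range is refused whole. The fingers move at their own pace and stop on an object; the grip force is fixed at half the most. Time passes only in rows, so rows that repeat a pose let the fingers close. It gives the time, the measured TCP pose, the force and the opening at its end, in the units of the state.
- robot.get_obs(): the state, without advancing time (a new reading comes with each control period).
- robot.snapshot(name): name is "scene" or "side" or "wrist"; returns a dict with "frame" (480x640x3 uint8, blue, green, red), "fx", "fy", "cx", "cy" (pixels), "dist_coeffs" ([k1, k2, p1, p2, k3] as OpenCV has them; the pictures are not rectified), "rvec" (rotation vector, rad) and "tvec" (3), from world to camera coordinates, as OpenCV has them; the wrist camera has in their place "T_tool_cam" (4x4, takes a point from camera to tool coordinates, whose origin is the TCP and whose axes are the tool frame's). Camera axes: x right, y down, z forward; pixel columns grow to the right and rows downward; lengths in m; the calibration is good to about 2 mm. A picture is of the moment at which its call begins: read the wrist's pose just before it. There is no depth.
- robot.hand_in(): hands the job in, once; it reports no verdict.
The state is a dict: "time": time; "joints": joint angles; "joint_velocities": joint speeds; "joint_efforts": joint torques, N m; "tcp_pos": TCP position; "tcp_rot": TCP orientation; "wrist_force": force on the tool from outside, world axes, zero at the start; "torque": the same for the moment, N m; "opening": finger opening in m.
Only numpy, scipy, OpenCV 4.12 (cv2) and the standard library are available. Lean on these libraries where they do the work, as an engineer would, in place of code of your own. Each camera call takes 0.05 s, during which the arm holds its last target. There are 200 camera calls.

## Working session

There is one attempt and no reset: what is moved stays moved. The work goes in short steps, Python scripts to look and compute and a tool call to move; the robot and the scene stay as the last step left them, time stands still between calls to the robot, and variables do not carry over. Pictures are saved under pics/ and viewed, about 8 in all and at most 12, crops included, and the job is handed in when it is done.

Besides the shell and the picture viewer there is one more tool, called after "Emit:" by a JSON object that holds its "method" and its "body", one argument or row to a line. apply_moves: Moves the arm, as the interface text tells. Its arguments: {"type":"object","properties":{"moves":{"type":"array"}},"required":["moves"]}

```bash
mkdir -p pics; ls; cat > h.py <<'E'
import numpy as np, cv2
from scipy.spatial.transform import Rotation as R
from station import robot
def snap(n,f=None):
    o=robot.get_obs(); s=robot.snapshot(n)
    if f: cv2.imwrite('pics/'+f,s['frame'])
    K=np.array([[s['fx'],0,s['cx']],[0,s['fy'],s['cy']],[0,0,1]]); d=np.array(s['dist_coeffs'],float)
    if 'rvec' in s:
        Rm=cv2.Rodrigues(np.array(s['rvec'],float))[0]; t=np.array(s['tvec'],float).ravel()
    else:
        T=np.eye(4);T[:3,:3]=R.from_quat(o['tcp_rot']).as_matrix();T[:3,3]=o['tcp_pos']
        W=np.linalg.inv(T@np.array(s['T_tool_cam']));Rm=W[:3,:3];t=W[:3,3]
    return dict(f=s['frame'],K=K,d=d,R=Rm,t=t,o=o)
def ray(c,uv):
    p=cv2.undistortPoints(np.array([[uv]],float),c['K'],c['d'])[0,0]
    return -c['R'].T@c['t'], c['R'].T@np.array([p[0],p[1],1])
def atz(c,uv,z):
    o,v=ray(c,uv); return o+v*(z-o[2])/v[2]
def tri(*cu):
    A=[];b=[]
    for c,uv in cu:
        o,v=ray(c,uv);v/=np.linalg.norm(v);P=np.eye(3)-np.outer(v,v);A.append(P);b.append(P@o)
    x=np.linalg.lstsq(np.vstack(A),np.hstack(b),rcond=None)[0]
    return x,[np.linalg.norm(a@x-q) for a,q in zip(A,b)]
def proj(c,X): return cv2.projectPoints(np.array(X,float).reshape(-1,3),cv2.Rodrigues(c['R'])[0],c['t'],c['K'],c['d'])[0].reshape(-1,2)
def circ(c,x,y,z,r,n=72):
    a=np.linspace(0,2*np.pi,n);return proj(c,np.c_[x+r*np.cos(a),y+r*np.sin(a),0*a+z])
E
python3 - <<'E'
from h import *
import pickle
for n in('scene','side'):
    c=snap(n,n+'0.png');pickle.dump(c,open(n+'0.pkl','wb'));print(n,-c['R'].T@c['t'],c['K'][0,0])
print(robot.get_obs())
E
```

```text
pics
scene [ 0.86103359 -0.27605471  0.7948102 ] 525.5204756817658
side [ 0.28326404 -0.58581122  0.62982438] 535.7119891528284
{'time': 0.1, 'joints': array([ 1.19869164e+00,  3.77982160e-01,  7.97668501e-02,  1.27440362e+00,
       -5.29678747e-06,  1.46050146e+00]), 'joint_velocities': array([-0.00034206,  0.0001199 ,  0.00363996, -0.00030352, -0.00018204,
        0.00054404]), 'joint_efforts': array([ 1.71972451e-04, -4.64696145e+01,  2.70581585e+01,  1.20380893e-02,
       -2.13724247e-04, -1.39193446e-05]), 'tcp_pos': array([0.14860485, 0.55485736, 0.23046164]), 'tcp_rot': array([ 7.93356183e-01,  6.08757042e-01, -7.78287212e-04,  4.74076846e-04]), 'wrist_force': array([ 0.39768258, -0.53829297, -0.29203919]), 'torque': array([-0.00251441, -0.01372787,  0.04929031]), 'opening': 0.0854549316595194}
```

View pics/scene0.png

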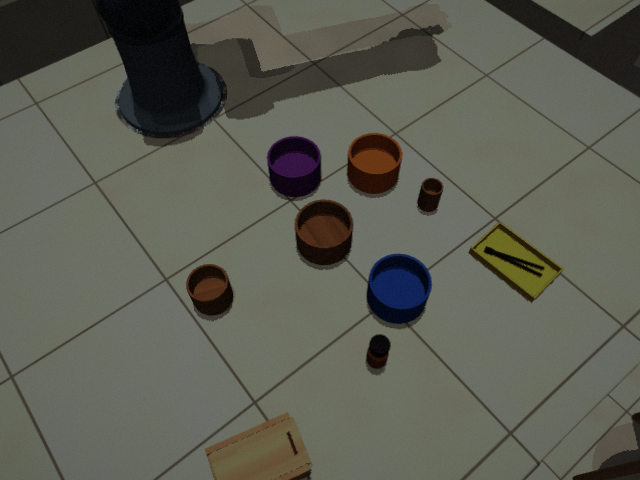

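View pics/side0.png

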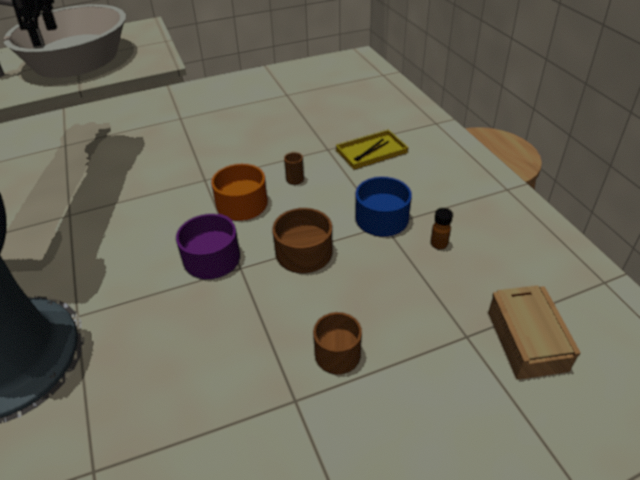

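The scene view (pixels) shows these candidates:
- Brown wooden cup at (324,232), which fits large_cup because it is the only large-shaped one in natural wood.
- Purple at (294,166), orange at (374,163) and blue at (399,289), which are look-alikes.
- Medium cup at (210,289), small cup at (430,194), vial at (378,350).

In the side view, large is at (303,240), medium at (338,342) and small at (294,168). I'll confirm these in one enlarged crop.

```bash
python3 - <<'E'
from h import *
import pickle
rows=[]
for n,cs in(('scene',[(324,232),(210,289),(430,194)]),('side',[(303,240),(338,342),(294,168)])):
    f=pickle.load(open(n+'0.pkl','rb'))['f'];r=[]
    for u,v in cs:
        k=cv2.resize(f[v-36:v+36,u-33:u+33],None,fx=4,fy=4,interpolation=cv2.INTER_CUBIC)
        k=cv2.convertScaleAbs(k,alpha=1.6)
        for i in range(0,72,10):
            cv2.putText(k,str(v-36+i),(0,i*4+4),0,.35,(0,255,255));cv2.line(k,(24,i*4),(30,i*4),(0,255,255))
        for i in range(10,66,10):
            cv2.putText(k,str(u-33+i),(i*4-10,285),0,.35,(0,255,0));cv2.line(k,(i*4,270),(i*4,275),(0,255,0))
        r.append(k)
    rows.append(np.hstack(r))
cv2.imwrite('pics/crop.png',np.vstack(rows))
E
```

```text
(no output)
```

View pics/crop.png

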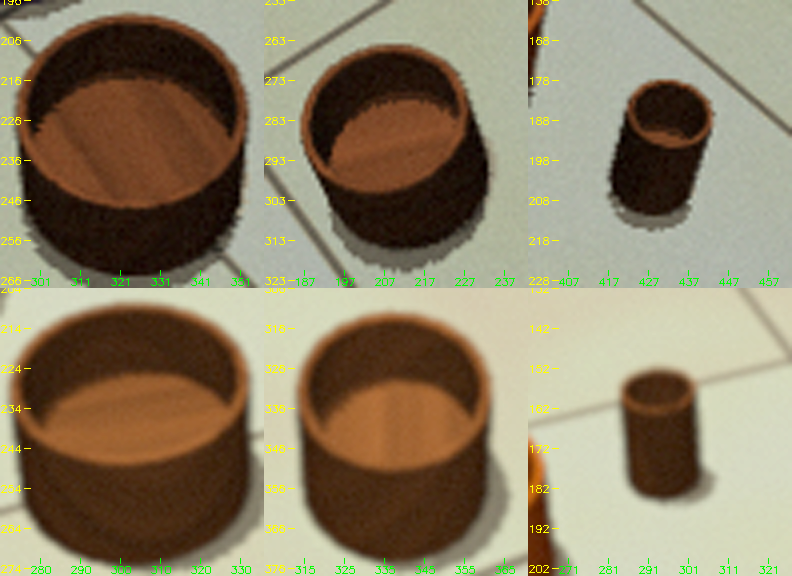

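The crop shows three plain wooden cups, and the brown one is clearly the natural-wood large cup. I read the rim extents off it and will fit rim circles to both views.

```bash
python3 - <<'E'
from h import *
import pickle
from scipy.optimize import least_squares
C=[pickle.load(open(n+'0.pkl','rb')) for n in('scene','side')]
M={'large':([295.5,353,199.5,248],[273,332.3,208.3,248.3]),'medium':([186.5,228,264.2,301],[313.8,361.5,312.3,352]),'small':([421.8,442.8,178,194.8],[284.5,302.8,152.3,163.8])}
for k,m in M.items():
    def f(p):
        r=[]
        for c,e in zip(C,m):
            q=circ(c,*p);r+=list(np.r_[q[:,0].min(),q[:,0].max(),q[:,1].min(),q[:,1].max()]-e)
        return r
    s=least_squares(f,[.45,.1,.06,.03]);print(k,s.x.round(4),np.round(s.fun,1), np.hypot(*s.x[:2]))
print('vial',tri((C[0],(378,343)),(C[1],(444,215))))
for n,a,b in(('blue',(399,274),(384,195)),('orange',(374,152),(240,183)),('purple',(294,156),(208,234))):print(n,tri((C[0],a),(C[1],b)))
E
```

```text
large [0.4827 0.0273 0.0586 0.0481] [-0.  -0.1  0.5  0.  -0.4  0.1 -0.1 -0.2] 0.483495884246243
medium [ 0.4531 -0.1844  0.0565  0.0322] [ 0.1 -0.   0.  -0.1 -0.4  0.4  0.4 -0.3] 0.4891932875898424
small [0.5385 0.2254 0.0536 0.0181] [ 0.  -0.1  0.3  0.  -0.5  0.3  0.2 -0.5] 0.5837695549669156
vial (array([ 0.69862838, -0.04652243,  0.06902506]), [np.float64(0.0007878340384032934), np.float64(0.0007878340384033407)])
blue (array([0.6364147 , 0.05201001, 0.0628307 ]), [np.float64(0.005911741624293577), np.float64(0.00591174162429304)])
orange (array([0.4212054 , 0.19180964, 0.0572058 ]), [np.float64(0.0043412812820108814), np.float64(0.004341281282010484)])
purple (array([0.3372223 , 0.07349826, 0.0604688 ]), [np.float64(0.0017761016652313032), np.float64(0.0017761016652315291)])
```

The fit heights of 58.6, 56.5 and 53.6 mm agree with the text, and residuals are under 0.5 px. The present yaw suits all three places, so no turn is needed. Next I work out the shifts in tool axes.

```bash
cat >> h.py <<'E'
def sh(*P):
    o=robot.get_obs();M=R.from_quat(o['tcp_rot']).as_matrix()
    print('t',round(o['time'],2),'tcp',o['tcp_pos'].round(4),'F',o['wrist_force'].round(1),'open',round(o['opening'],4),'j',o['joints'].round(2))
    for p in P: print(p,(M.T@(np.array(p)-o['tcp_pos'])*1000).round(1), 'tilt',(R.from_matrix(M).inv()*R.from_quat([np.sin(.5*1.31+np.pi/2)*0+np.sqrt((1+M[0,0])/2),np.sqrt((1-M[0,0])/2),0,0])).as_rotvec().round(4))
E
python3 -c "
from h import *
sh((.46,.24,.2),(.4531,-.1844,.13),(.4531,-.1844,.036))"
```

```text
t 0.1 tcp [0.1486 0.5549 0.2305] F [ 0.4 -0.5 -0.3] open 0.0855 j [ 1.2   0.38  0.08  1.27 -0.    1.46]
(0.46, 0.24, 0.2) [-223.5  382.3   30.8] tilt [-0.0002  0.0018 -0.    ]
(0.4531, -0.1844, 0.13) [-635.1  485.5  101.5] tilt [-0.0002  0.0018 -0.    ]
(0.4531, -0.1844, 0.036) [-634.9  485.5  195.5] tilt [-0.0002  0.0018 -0.    ]
```

Emit:
{"method": "apply_moves", "body": {
  "moves": [
    [-30,52,4,0,0,0,100],
    [-60,104,8,0,0,0,100],
    [-92,157,12,0,0,0,100],
    [-124,210,17,0,0,0,100],
    [-155,265,22,0,0,0,100],
    [-188,320,26,0,0,0,100],
    [-220,370,30,0,0,0,100],
    [-278,392,38,0,0,0,100],
    [-336,408,48,0,0,0,100],
    [-395,424,58,0,0,0,100],
    [-454,440,66,0,0,0,100],
    [-512,455,76,0,0,0,100]
  ]
}}

```text
time: 1.6
tcp_pos: [0.4554, -0.0588, 0.1549]
tcp_rot: [0.793, 0.609, 0.0, 0.0]
wrist_force: [0.7, -0.9, -0.0]
opening: 0.0853
```

Emit:
{"method": "apply_moves", "body": {
  "moves": [
    [-60,15,12,0,0,0,100],
    [-118,29,22,0,0,0,100],
    [-123,30,25,0,0,0,100],
    [-123,30,25,0,0,0,100],
    [-123,30,25,0,0,0,100]
  ]
}}

```text
time: 2.22
tcp_pos: [0.4529, -0.182, 0.1303]
tcp_rot: [0.793, 0.609, 0.0, -0.0]
wrist_force: [0.7, 0.4, 0.5]
opening: 0.0853
```

```bash
python3 -c "
from h import *
sh((.4531,-.1844,.036))
w=snap('wrist','w1.png')
print(proj(w,[.4531,-.1844,.0575]))"
```

```text
t 2.23 tcp [ 0.4529 -0.182   0.1303] F [0.7 0.4 0.5] open 0.0853 j [-0.51  0.26 -0.35  0.96  0.   -0.25]
(0.4531, -0.1844, 0.036) [-2.3  0.9 94.3] tilt [-0.0005 -0.0006  0.    ]
[[315.67756681 249.69386603]]
```

View pics/w1.png

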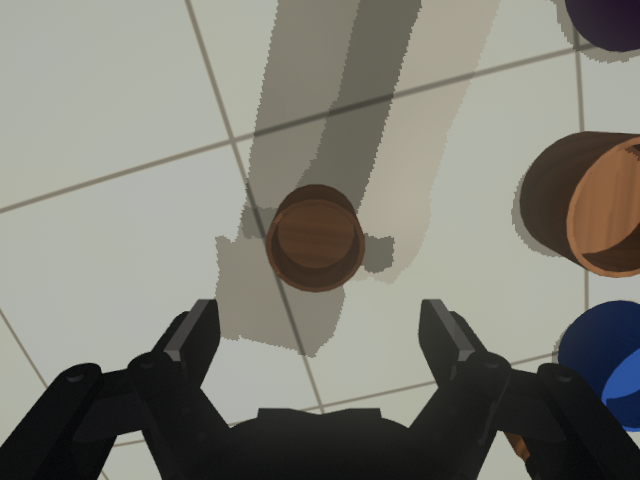

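The wrist view shows the medium cup's rim centred at about (315,246), against (316,250) predicted, so they agree within about 2 mm and the jaws straddle it. I'm descending now, keeping the tips high on the cup (TCP z about 36 mm) so they stay above the large rim later.

Emit:
{"method": "apply_moves", "body": {
  "moves": [
    [-2,1,40,0,0,0,100],
    [-2,1,75,0,0,0,100],
    [-2,1,94,0,0,0,100],
    [-2,1,94,0,0,0,100],
    [-2,1,94,0,0,0,60],
    [-2,1,94,0,0,0,60],
    [-2,1,94,0,0,0,60],
    [-2,1,94,0,0,0,60],
    [-2,1,94,0,0,0,60]
  ]
}}

```text
time: 3.4
tcp_pos: [0.4546, -0.1856, 0.0383]
tcp_rot: [0.793, 0.609, 0.001, 0.001]
wrist_force: [-2.2, 2.8, 6.9]
opening: 0.0638
```

```bash
python3 -c "
from h import *
sh((.4531,-.1844,.036))
w=snap('side','s1.png')
cv2.imwrite('pics/s1c.png',cv2.resize(w['f'][230:420,240:440],None,fx=3,fy=3))"
```

```text
t 3.4 tcp [ 0.4546 -0.1856  0.0383] F [-2.2  2.8  6.9] open 0.0638 j [-0.52  0.36 -0.48  0.72  0.   -0.26]
(0.4531, -0.1844, 0.036) [ 0.8 -1.8  2.3] tilt [ 0.0028 -0.0002 -0.    ]
```

View pics/s1c.png

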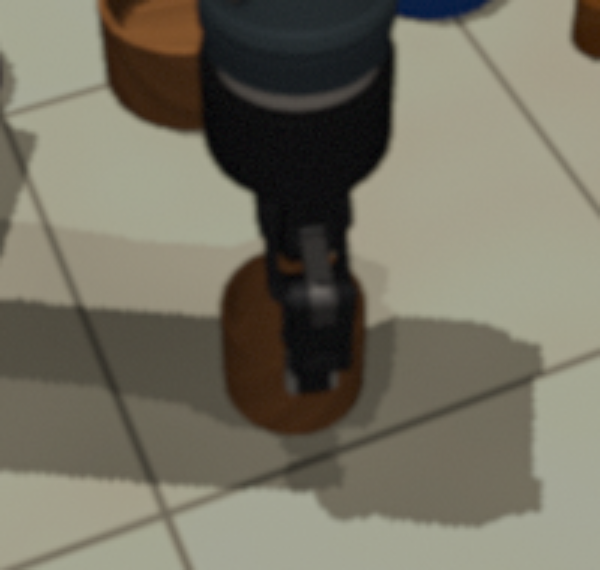

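```bash
python3 -c "
from h import *
import pickle
c=pickle.load(open('side0.pkl','rb'))
for z in (.03,.035,.04,.045,.05): print(z,(proj(c,[.4546-.258*.045,-.1856-.966*.045,z])-[240,230])*3)"
```

```text
0.03 [[312.3669943  424.71065964]]
0.035 [[312.41932995 418.29590263]]
0.04 [[312.47200192 411.81355261]]
0.045 [[312.52501204 405.26260571]]
0.05 [[312.57836214 398.64203939]]
```

The near fingertip shows at crop (313,392), meaning a tip height of about 50 mm and only about 8 mm of pad on the cup. I'll regrip 6 mm lower, which still leaves about 5 mm above the large rim once nested.

Emit:
{"method": "apply_moves", "body": {
  "moves": [
    [0,0,0,0,0,0,100],
    [0,0,0,0,0,0,100],
    [0,0,0,0,0,0,100],
    [0,0,6,0,0,0,100],
    [0,0,6,0,0,0,100],
    [0,0,6,0,0,0,50],
    [0,0,6,0,0,0,50],
    [0,0,6,0,0,0,50],
    [0,0,6,0,0,0,50],
    [0,0,6,0,0,0,50]
  ]
}}

```text
time: 4.7
tcp_pos: [0.4535, -0.1856, 0.0309]
tcp_rot: [0.793, 0.609, 0.0, 0.0]
wrist_force: [-1.9, 0.3, 5.7]
opening: 0.0647
```

```bash
python3 -c "
from h import *
sh((.4531,-.1844,.030))"
```

```text
t 4.7 tcp [ 0.4535 -0.1856  0.0309] F [-1.9  0.3  5.7] open 0.0647 j [-0.52  0.37 -0.49  0.71  0.   -0.26]
(0.4531, -0.1844, 0.03) [ 1.1 -0.7  0.9] tilt [ 0.0004 -0.0001 -0.    ]
```

Emit:
{"method": "apply_moves", "body": {
  "moves": [
    [0,0,-15,0,0,0,50],
    [0,0,-45,0,0,0,50],
    [0,0,-80,0,0,0,50],
    [0,0,-100,0,0,0,50],
    [35,-4,-100,0,0,0,50],
    [80,-10,-100,0,0,0,50],
    [130,-16,-100,0,0,0,50],
    [175,-22,-100,0,0,0,50],
    [205,-26,-100,0,0,0,50],
    [213,-27,-100,0,0,0,50],
    [213,-27,-100,0,0,0,50],
    [213,-27,-100,0,0,0,50]
  ]
}}

```text
time: 6.2
tcp_pos: [0.4824, 0.0261, 0.1302]
tcp_rot: [0.794, 0.608, -0.0, 0.0]
wrist_force: [0.2, 0.0, -0.4]
opening: 0.0646
```

```bash
python3 -c "
from h import *
sh((.4827,.0273,.13))
w=snap('side');v=snap('scene')
cv2.imwrite('pics/s2c.png',np.hstack([cv2.resize(w['f'][100:290,205:405],(400,380)),cv2.resize(v['f'][110:300,225:425],(400,380))]))
o=w['o']['tcp_pos']
for c,off in((w,(205,100)),(v,(225,110))):
  for z in (-.031,.027): print(((circ(c,o[0],o[1],o[2]+z,.033,5)-off)*2).round().tolist())"
```

```text
t 6.2 tcp [0.4824 0.0261 0.1302] F [ 0.2  0.  -0.4] open 0.0646 j [-0.08  0.25 -0.37  0.95 -0.    0.19]
(0.4827, 0.0273, 0.13) [1.2 0.  0.2] tilt [-0.0001  0.0004 -0.    ]
[[232.0, 206.0], [178.0, 192.0], [152.0, 228.0], [208.0, 242.0], [232.0, 206.0]]
[[230.0, 146.0], [173.0, 133.0], [146.0, 167.0], [204.0, 181.0], [230.0, 146.0]]
[[223.0, 226.0], [229.0, 178.0], [172.0, 173.0], [165.0, 221.0], [223.0, 226.0]]
[[225.0, 183.0], [231.0, 134.0], [170.0, 129.0], [162.0, 178.0], [225.0, 183.0]]
```

View pics/s2c.png

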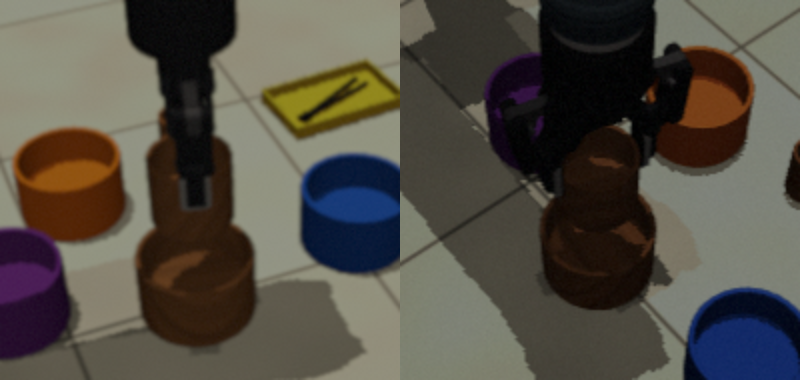

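The side view (left) shows the medium cup upright over the large cup, centred at about x=190 as predicted, and the scene view (right) agrees. I'm lowering it now, slowing at the end.

Emit:
{"method": "apply_moves", "body": {
  "moves": [
    [1,0,25,0,0,0,50],
    [1,0,50,0,0,0,50],
    [1,0,62,0,0,0,50],
    [1,0,68,0,0,0,50],
    [1,0,70,0,0,0,50],
    [1,0,72,0,0,0,50],
    [1,0,73,0,0,0,50],
    [1,0,73,0,0,0,50]
  ]
}}

```text
time: 7.3
tcp_pos: [0.4829, 0.0281, 0.0575]
tcp_rot: [0.793, 0.609, 0.0, 0.0]
wrist_force: [-0.6, 0.3, -1.2]
opening: 0.0646
```

Emit:
{"method": "apply_moves", "body": {
  "moves": [
    [0,0,0.5,0,0,0,50],
    [0,0,1,0,0,0,50],
    [0,0,1.5,0,0,0,50],
    [0,0,2,0,0,0,50],
    [0,0,2,0,0,0,50]
  ]
}}

```text
time: 7.92
tcp_pos: [0.4827, 0.0281, 0.0553]
tcp_rot: [0.793, 0.609, 0.0, -0.0]
wrist_force: [0.1, 0.4, -1.2]
opening: 0.0645
```

Emit:
{"method": "apply_moves", "body": {
  "moves": [
    [0,0,0.4,0,0,0,50],
    [0,0,0.8,0,0,0,50],
    [0,0,1.2,0,0,0,50],
    [0,0,1.2,0,0,0,50]
  ]
}}

```text
time: 8.43
tcp_pos: [0.4828, 0.028, 0.0548]
tcp_rot: [0.793, 0.609, 0.0, 0.0]
wrist_force: [-3.7, -0.2, 7.2]
opening: 0.0643
```

Contact: the vertical force went from −1.2 N to +7.2 N at the expected height. I'm opening and backing out upward.

Emit:
{"method": "apply_moves", "body": {
  "moves": [
    [0,0,-0.5,0,0,0,85],
    [0,0,-0.5,0,0,0,100],
    [0,0,-0.5,0,0,0,100],
    [0,0,-0.5,0,0,0,100],
    [0,0,-15,0,0,0,100],
    [0,0,-40,0,0,0,100],
    [0,0,-90,0,0,0,100],
    [0,0,-110,0,0,0,100],
    [0,0,-110,0,0,0,100]
  ]
}}

```text
time: 9.55
tcp_pos: [0.4846, 0.0279, 0.1667]
tcp_rot: [0.793, 0.609, 0.002, 0.002]
wrist_force: [1.2, -0.6, -0.1]
opening: 0.0851
```

```bash
python3 -c "
from h import *
sh((.5385,.2254,.13),(.5385,.2254,.036))"
```

```text
t 9.55 tcp [0.4846 0.0279 0.1667] F [ 1.2 -0.6 -0.1] open 0.0851 j [-0.07  0.22 -0.3   1.04  0.    0.19]
(0.5385, 0.2254, 0.13) [204.7   0.8  36.9] tilt [ 0.0052 -0.0011 -0.    ]
(0.5385, 0.2254, 0.036) [204.6   0.3 130.9] tilt [ 0.0052 -0.0011 -0.    ]
```

Emit:
{"method": "apply_moves", "body": {
  "moves": [
    [50,0,5,0,0,0,75],
    [105,0,15,0,0,0,75],
    [160,0,28,0,0,0,75],
    [200,0,36,0,0,0,75],
    [204,0,37,0,0,0,75],
    [204,0,37,0,0,0,75],
    [204,0,37,0,0,0,75]
  ]
}}

```text
time: 10.42
tcp_pos: [0.5351, 0.2239, 0.1271]
tcp_rot: [0.794, 0.608, -0.0, -0.0]
wrist_force: [-0.2, 1.3, -0.1]
opening: 0.064
```

```bash
python3 -c "
from h import *
sh((.5385,.2254,.13),(.5385,.2254,.036))
w=snap('wrist','w2.png');v=snap('scene')
print(proj(w,[.5385,.2254,.054]))
a=cv2.resize(w['f'][160:400,140:500],(540,360));b=cv2.resize(v['f'][180:270,285:365],(240,270));c=np.zeros((360,240,3),np.uint8);c[:270]=b
cv2.imwrite('pics/w2c.png',np.hstack([a,cv2.convertScaleAbs(c,alpha=1.6)]))"
```

```text
t 10.43 tcp [0.5351 0.2239 0.1271] F [-0.2  1.3 -0.1] open 0.064 j [ 0.29  0.44 -0.1   1.03 -0.    0.55]
(0.5385, 0.2254, 0.13) [ 2.3  2.9 -2.9] tilt [-0.0005  0.0006 -0.    ]
(0.5385, 0.2254, 0.036) [ 2.4  2.9 91.1] tilt [-0.0005  0.0006 -0.    ]
[[322.80894845 252.42982863]]
```

View pics/w2c.png

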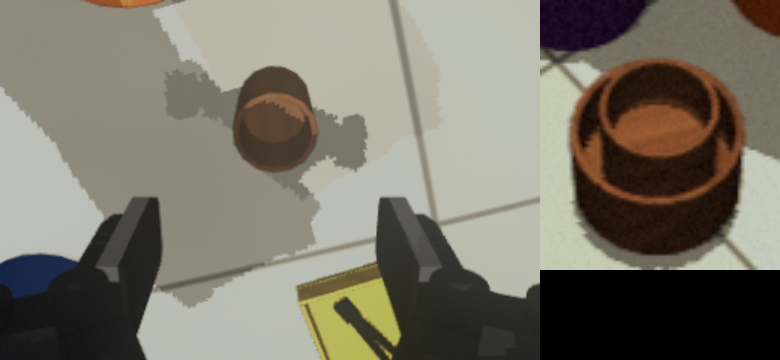

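The wrist view (left) shows the small cup's rim centre at about (323,247), against (323,252) predicted, so it sits between the jaws. The scene crop (right) shows the medium cup standing upright inside the large one, with its rim centre at about (325,216). Grasping the small cup near its top.

Emit:
{"method": "apply_moves", "body": {
  "moves": [
    [2,2,40,0,0,0,75],
    [2,2,75,0,0,0,75],
    [2,2,91,0,0,0,75],
    [2,2,91,0,0,0,75],
    [2,2,91,0,0,0,25],
    [2,2,91,0,0,0,25],
    [2,2,91,0,0,0,25],
    [2,2,91,0,0,0,25],
    [2,2,91,0,0,0,25],
    [2,2,91,0,0,0,25]
  ]
}}

```text
time: 11.78
tcp_pos: [0.5395, 0.2269, 0.0381]
tcp_rot: [0.793, 0.609, 0.002, 0.001]
wrist_force: [0.3, -0.6, 5.9]
opening: 0.0352
```

```bash
python3 -c "
from h import *
sh()
v=snap('scene');s=snap('side','s3.png')
print(atz(v,(325,216),.082))
b=lambda f,x,y:cv2.convertScaleAbs(cv2.resize(f[y:y+95,x:x+95],(380,380),interpolation=cv2.INTER_CUBIC),alpha=1.5)
cv2.imwrite('pics/s3c.png',np.hstack([b(s['f'],255,180),b(s['f'],245,110)]))"
```

```text
t 11.78 tcp [0.5395 0.2269 0.0381] F [ 0.3 -0.6  5.9] open 0.0352 j [ 0.29  0.52 -0.22  0.83 -0.    0.55]
[0.48435784 0.02764398 0.082     ]
```

View pics/s3c.png

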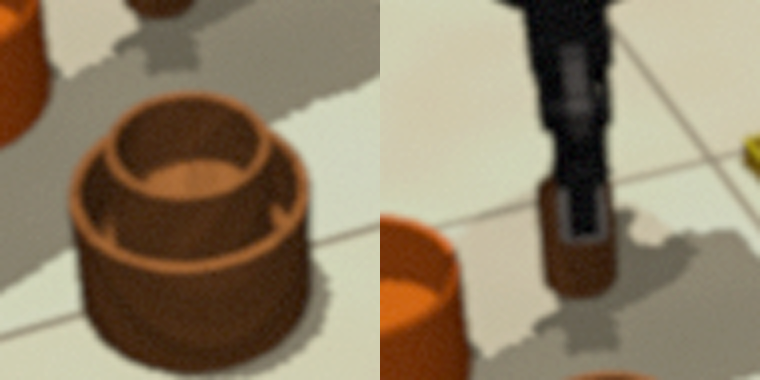

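```bash
python3 -c "
from h import *
import pickle
c,v=[pickle.load(open(n+'0.pkl','rb')) for n in ('side','scene')]
print(tri((c,(302,216.25)),(v,(325,216))))
for z in (.03,.035,.04,.045): print(z,proj(c,[.5395-.258*.026,.2269-.966*.026,z]))
sh((.4837,.0275,.148))"
```

```text
(array([0.48359254, 0.0282974 , 0.08077548]), [np.float64(0.0001472904609513972), np.float64(0.00014729046095106555)])
0.03 [[295.66486966 175.39754828]]
0.035 [[295.51247093 173.24731716]]
0.04 [[295.35916092 171.08312803]]
0.045 [[295.20493313 168.90486641]]
t 11.88 tcp [0.5395 0.2269 0.038 ] F [-0.7 -0.2  6.6] open 0.0352 j [ 0.29  0.52 -0.22  0.83 -0.    0.55]
(0.4837, 0.0275, 0.148) [-206.8   -1.9 -110.3] tilt [ 0.0032 -0.0016 -0.    ]
```

The medium cup is seated at (0.4836, 0.0283) with its rim at 81 mm, as expected for a proper seat. The fingertips are at about 41 mm on the small cup, so they stay above the medium rim when nested. Lifting and moving over.

Emit:
{"method": "apply_moves", "body": {
  "moves": [
    [0,0,-15,0,0,0,25],
    [0,0,-45,0,0,0,25],
    [0,0,-85,0,0,0,25],
    [0,0,-112,0,0,0,25],
    [-35,0,-112,0,0,0,25],
    [-80,-1,-112,0,0,0,25],
    [-130,-1,-112,0,0,0,25],
    [-175,-2,-112,0,0,0,25],
    [-200,-2,-112,0,0,0,25],
    [-206,-2,-112,0,0,0,25],
    [-206,-2,-112,0,0,0,25],
    [-206,-2,-112,0,0,0,25]
  ]
}}

```text
time: 13.38
tcp_pos: [0.4831, 0.0289, 0.1483]
tcp_rot: [0.793, 0.609, 0.0, 0.0]
wrist_force: [-0.1, 0.5, -0.0]
opening: 0.0346
```

```bash
python3 -c "
from h import *
sh((.4836,.0283,.086))
w=snap('side');v=snap('scene')
cv2.imwrite('pics/s4c.png',np.hstack([cv2.resize(w['f'][120:260,230:370],(400,400)),cv2.resize(v['f'][140:280,255:395],(400,400))]))
o=w['o']['tcp_pos']
for c,off in((w,(230,120)),(v,(255,140))):
  q=(circ(c,o[0],o[1],o[2]-.038,.019)-off)*400/140; print(q.min(0).round(),q.max(0).round())"
```

```text
t 13.38 tcp [0.4831 0.0289 0.1483] F [-0.1  0.5 -0. ] open 0.0346 j [-0.07  0.24 -0.33  1.    0.    0.19]
(0.4836, 0.0283, 0.086) [-0.5  0.6 62.3] tilt [ 0.0005 -0.0006 -0.    ]
[167. 211.] [237. 256.]
[166. 158.] [235. 214.]
```

View pics/s4c.png

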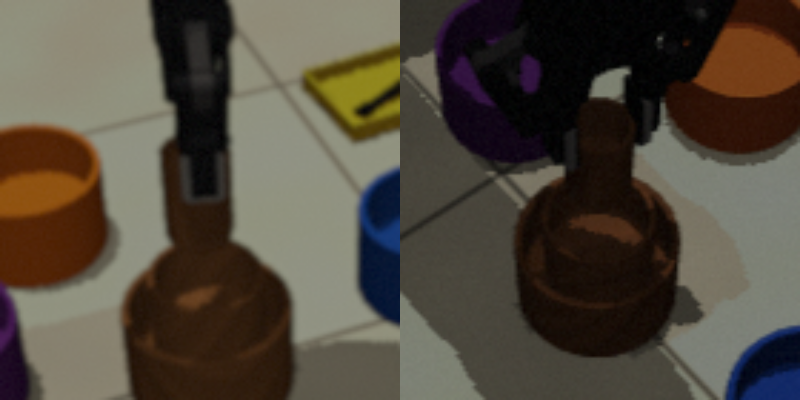

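The small cup hangs upright over the medium one in both views (side x 165–233, predicted 167–237). Lowering gently.

Emit:
{"method": "apply_moves", "body": {
  "moves": [
    [0,0,25,0,0,0,25],
    [0,0,42,0,0,0,25],
    [0,0,52,0,0,0,25],
    [0,0,57,0,0,0,25],
    [0,0,59,0,0,0,25],
    [0,0,60,0,0,0,25],
    [0,0,60,0,0,0,25]
  ]
}}

```text
time: 14.35
tcp_pos: [0.4831, 0.028, 0.0885]
tcp_rot: [0.793, 0.609, 0.0, 0.0]
wrist_force: [-0.6, 0.1, 0.2]
opening: 0.035
```

Emit:
{"method": "apply_moves", "body": {
  "moves": [
    [0,0,0.5,0,0,0,25],
    [0,0,1,0,0,0,25],
    [0,0,1.5,0,0,0,25],
    [0,0,1.5,0,0,0,25]
  ]
}}

```text
time: 14.85
tcp_pos: [0.4826, 0.0281, 0.0865]
tcp_rot: [0.793, 0.609, -0.0, -0.0]
wrist_force: [-0.9, 0.7, 0.1]
opening: 0.0346
```

Emit:
{"method": "apply_moves", "body": {
  "moves": [
    [0,0,0.4,0,0,0,25],
    [0,0,0.8,0,0,0,25],
    [0,0,1.2,0,0,0,25],
    [0,0,1.2,0,0,0,25]
  ]
}}

```text
time: 15.35
tcp_pos: [0.4829, 0.028, 0.0861]
tcp_rot: [0.793, 0.609, 0.0, 0.0]
wrist_force: [-1.5, -0.6, 5.6]
opening: 0.0354
```

Contact at the expected height (+5.6 N). Releasing and rising straight up.

Emit:
{"method": "apply_moves", "body": {
  "moves": [
    [0,0,-0.4,0,0,0,55],
    [0,0,-0.4,0,0,0,75],
    [0,0,-0.4,0,0,0,75],
    [0,0,-0.4,0,0,0,75],
    [0,0,-15,0,0,0,75],
    [0,0,-40,0,0,0,75],
    [0,0,-90,0,0,0,75],
    [0,0,-120,0,0,0,75],
    [0,0,-120,0,0,0,75],
    [0,0,-120,0,0,0,75]
  ]
}}

```text
time: 16.6
tcp_pos: [0.4825, 0.0281, 0.2053]
tcp_rot: [0.793, 0.609, 0.0, -0.0]
wrist_force: [-0.1, 0.7, -0.7]
opening: 0.064
```

```bash
python3 -c "
from h import *
sh()
w=snap('side');v=snap('scene')
b=lambda f,x,y:cv2.convertScaleAbs(cv2.resize(f[y:y+200,x:x+200],(400,400),interpolation=cv2.INTER_CUBIC),alpha=1.5)
cv2.imwrite('pics/s5c.png',np.hstack([b(w['f'],255,150),b(v['f'],265,185)]))"
```

```text
t 16.6 tcp [0.4825 0.0281 0.2053] F [-0.1  0.7 -0.7] open 0.064 j [-0.07  0.2  -0.23  1.14  0.    0.19]
```

View pics/s5c.png

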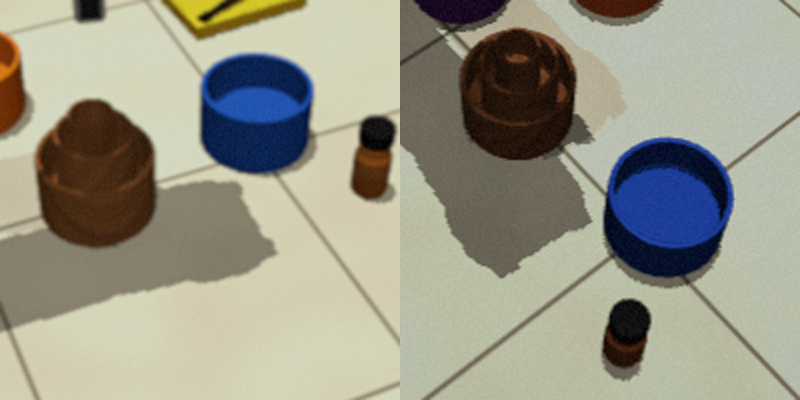

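All three cups are nested upright: in the side view the stack is at about (303,235), and in the scene view the concentric rims are near (324,215). The vial stands untouched at scene (378,350). The gripper is clear and empty, so I'm handing in.

```bash
python3 -c "
from h import *
print(robot.hand_in())"
```

```text
the job is handed in; nothing more can be done
None
```

The three cups are nested in order: the medium cup stands in the large wooden one and the small cup stands in the medium. I handed the job in at about 16.7 s of the 61 s allowed.

- **Placing:** I lowered each cup in steps of about half a millimetre until contact. The vertical force was then about 7 N for the medium cup and 6 N for the small one, at the expected heights. I then released and rose straight up.
- **Regrip:** I gripped the medium cup a second time, 6 mm lower, before lifting it, because the first grip held only about 8 mm of it.
- **Last checks:** After the small cup was released, both cameras showed the three cups upright and concentric. The vial stood where it was, and the gripper was empty and clear, about 0.1 m above the stack.
- **Measured seat:** I measured the seat only for the medium cup; its rim stood at 81 mm against 82 mm expected. For the small cup I relied on the contact height and the final pictures.
- **Disagreement:** The wrist camera put the cups' rims about 4–5 pixels (2–3 mm) away from the fixed-camera estimate, sideways to the jaws. That was small against the 10–11 mm of play, so I did not correct it.

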